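Pin the panel press shut

TASK

Lock the painted panel in the press: first swing the blue bar fully down between the two grey ears. Then lift the orange-gripped steel pin out of its wooden case, lay it to rest in the grooves of the blue porcelain rest and let go; take it again by its orange grip and push it through both ears and the bar until its collar is fully home against an ear (from either side), and let go. Leave the two dishes, the mug and the paper roll where they are.

Things in the scene. Friction and masses are not known exactly. Their poses are not given: they have to be found in the camera images.
- press_bar (a joint): opening angle of the press's blue bar, rad; 0 = fully down (level, its hole in line with those of the ears), starts 0.6 to 1.05. A stiff hinge: the bar stays where it is left, and needs about 1 to 5 N at its handle to move, up or down.
- press: the fixed panel press: wooden bed 270 x 130 mm, top 50 mm above the table, origin on the table under its centre; x points away from the clevis to the hinge, z up. At x = -90 mm stand two grey ears (36 mm long, tops 135 mm above the table), at x = +90 mm the hinge of the blue bar.
- press_hole (a point): centre of the clevis, 110 mm above the table; axes as the press. Holes run along its y axis (level): 16 mm diameter in the two ears, 17 mm in the 28 mm thick bar when down. Outer faces of the ears 30 mm either side of this point along y, inner faces 18 mm.
- press_hinge (a point): middle of the bar's hinge axis, 180 mm from press_hole along its x axis, 110 mm above the table; the hinge axis is the y axis of press_hole.
- bar_push (a point): point on the middle of the upper face of the black handle at the bar's free end; moves with the bar. 235 mm from the hinge axis along the bar and 10 mm above its centre line: at angle a it is 235 cos a - 10 sin a (mm) from the hinge towards the clevis side and 235 sin a + 10 cos a above it. Handle 24 mm wide, 20 mm thick, ends 23 mm beyond this point.
- pin_mid (a point): balance point of the loose pin, on its axis (mass centre within 5 mm); x points to the tapered tip, 75 mm ahead (last 12 mm tapered). Steel shank 12 mm diameter; its collar (28 mm diameter, 5 mm thick) has its face 45 mm behind this point; then the orange grip 22 x 22 x 50 mm. 175 mm overall, about 0.16 kg. Starts level in the case, axis 36 mm above the table.
- pin_grip (a point): centre of the pin's orange grip, on the pin's axis, 75 mm behind pin_mid (30 mm behind the collar face); x along the pin to its tip.
- pin_seat (a point): point on the pin's axis 30 mm ahead of the collar face; when the pin is fully home it lies at press_hole. x along the pin to its tip.
- case: fixed dark wooden case fitted to the pin, 196 x 84 mm, origin on the table under the stowed pin_mid, x towards the pin's tip. Blocks 50 mm high close round the grip (sunk below their tops) and 45 mm high round the tip; between them, from 54 mm behind the origin to 28 mm ahead, a notch across the full width leaves the shank free for fingers, floor 5 mm above the table.
- rest_groove (a point): middle of the groove of the fixed blue porcelain rest, 45 mm above the table, where a lying pin's axis is; groove along this x axis. Two V cradles 12 mm long, centred 32 mm either side along x, lips 11 mm above this point and 23 mm to each side; 52 mm between them is free for fingers; base 86 x 60 x 6 mm. The pin lies either way round, pin_mid here.
- dish_yellow: round white paint dish with yellow paint, 104 mm across, 15 mm high; origin at the underside's centre; a bystander, leave it alone.
- dish_white: round white paint dish, 104 mm across, 15 mm high; origin at the underside's centre; a bystander, leave it alone.
- mug: white mug, 80 mm across, 90 mm high; origin at the underside's centre; a bystander, leave it alone.
- roll: upright white paper roll, 110 mm across, 100 mm high; origin at the underside's centre; a bystander, leave it alone.
Mind the look-alikes: they are no part of the job. There is more than one size of the part that bears pin_mid; the job needs the larger. There is more than one size of the part that bears rest_groove; the job needs the larger.

How it is judged:
By the outcome, as a careful person would: the job done as asked, in the order asked, and still so for the second after the job is handed in, with the robot touching nothing.
It also fails if it takes over 72 s, if anything falls off the work surface, if the arm or the gripper's body presses on something with over 40 N, if the wrist force passes 120 N, or if a joint passes its speed limit or range.

ROBOT

A 6-joint arm with a two-finger parallel gripper is mounted at the origin on the work surface. World frame = base frame: x ahead of the robot, y to its left, z up, the work surface at z = 0. Lengths are in m, angles in rad, forces in N, time in s.
With the tool pointing down it reaches from about 0.375 to 0.975 m from the base axis. Payload 3.8 kg.
Tool frame: the origin (TCP) lies midway between the tips of the shut fingers; the grasp point (between the pads) lies 19 mm behind it (bot.grip_point_offset is the z of the grasp point in the tool frame, in m); z points along the fingers, y is the line along which they close (so a half turn about z gives the same grasp; the last joint's range is limited). The gripper opens to 85 mm and grips with 20 to 120 N. Pads are 22 mm wide; open, the fingers measure 114 mm over their backs; the gripper's body (76 mm by 85 mm) begins 54 mm behind the grasp point. The pads swing forward as they close: fully open they stand 13 mm farther back than shut.
Start: joints at [-1.302, 0.264, 1.604, -0, 1.274, -0.037], TCP at [0.203, -0.644, 0.231] pointing down, gripper open.
Joint ranges: [-2.63, 2.63], [-0.94, 2.18], [0.31, 2.57], [-1.31, 4.45], [0, 2.66], [-2.55, 2.55]. Speed limits (rad/s): [2.57, 2.57, 3.14, 3.14, 3.14, 3.14].

INTERFACE

Orientations are given as a rotation vector (axis times angle).
In Python, from workcell import sensors, optics, order, bot gives the robot as it stands.
- The arm moves only by the tool play_rows, never from a script. Its argument "commands" is a list of rows, each a list of 6 numbers: the shift along the tool's x, y, z in cm, then the turn, a rotation vector about the tool's x, y, z in rad. In form: [[dx, dy, dz, wx, wy, wz], ...]. A call has 1 to 5 rows; each row shifts and turns the commanded pose from where the row before left it, along the tool's axes as they then stand; what a row does not reach is not made up. A row lasts 1/12 s, in which the tool goes at most 41.7 mm and 7.16 degrees, less where a joint would pass 70% of its speed; a pose out of reach is approached as far as the arm can. A call with a gripper value outside its range is refused whole. "grip" is the closure, from 0 (fully open) to 1 (shut), set as the call begins (left out, the last holds). The fingers move at their own pace and stop on an object; "force" is the grip in N (left out, the last holds). Time passes only in rows, so rows that do not move let the fingers close. It gives the time, the measured TCP pose, the force, the opening and the grip force at its end, in the units of the state.
- sensors.read_state(): the state, without advancing time (a new reading comes with each control period).
- optics.read_camera(name): name is "scene" or "top"; returns the picture (384x512x3 uint8, red, green, blue); there is no depth.
- optics.camera_info(name): a dict with "mtx" (3x3 intrinsics, pixels), "R" (3x3) and "t" (3): a world point X has camera coordinates R X + t. Camera axes: x right, y down, z forward; pixel columns grow to the right and rows downward; lengths in m; the calibration is good to about 2 mm. A picture is of the moment at which its call begins. camera_info takes no time and is no camera call.
- order.finish_job(): hands the job in; it is judged then, once.
The state is a dict: "time": time; "q": joint angles; "joint_vel": joint speeds; "joint_torque": joint torques, N m; "tool_pos": TCP position; "tcp_rot": TCP orientation; "wrist_force": force on the tool from outside, world axes, zero at the start; "torque": the same for the moment, N m; "width": opening from 0.0 (shut) to 1.0 (fully open); "grip_force": force on a finger pad.
Only numpy, scipy, OpenCV 4.12 (cv2) and the standard library are available. Lean on these libraries where they do the work, as an engineer would, in place of code of your own. Each camera call takes 0.05 s, during which the arm holds its last target. There are 200 camera calls.

## Working session

There is one attempt and no reset: what is moved stays moved. The work goes in short steps, Python scripts to look and compute and a tool call to move; the robot and the scene stay as the last step left them, time stands still between calls to the robot, and variables do not carry over. Pictures are saved under pics/ and viewed, at most 10 in all, crops included, and the job is handed in when it is done.

Besides the shell and the picture viewer there is one more tool, called after "Call:" in YAML: its name, and indented under it one key for each argument. play_rows: Moves the arm, as the interface text tells. Its arguments: {"type":"object","properties":{"commands":{"type":"array","items":{"type":"array","items":{"type":"number"}}},"grip":{"type":"number"},"force":{"type":"number"}},"required":["commands"]}

```bash
ls; mkdir -p pics; python3 - <<'E'
from workcell import sensors, optics, order, bot
import cv2,numpy as np
for n in("scene","top"):
    im=optics.read_camera(n); cv2.imwrite(f"pics/{n}0.png",cv2.resize(im[:,:,::-1],(800,600),interpolation=cv2.INTER_CUBIC)); np.save(f"pics/{n}0.npy",im)
    i=optics.camera_info(n); print(n,i)
print(sensors.read_state(), bot.grip_point_offset)
E
```

```text
pics
scene {'mtx': array([[420.08472215,   0.        , 243.89650301],
       [  0.        , 420.08472215, 186.75493194],
       [  0.        ,   0.        ,   1.        ]]), 'R': array([[-0.8470545 ,  0.53146862,  0.00630679],
       [ 0.34467889,  0.55830429, -0.75464745],
       [-0.40459255, -0.6370537 , -0.65610018]]), 't': array([ 0.44239686, -0.0965026 ,  1.68539921])}
top {'mtx': array([[367.77888245,   0.        , 246.41971267],
       [  0.        , 367.77888245, 196.84426786],
       [  0.        ,   0.        ,   1.        ]]), 'R': array([[-0.142781  , -0.98975364,  0.00114915],
       [-0.96910032,  0.13956543, -0.20338646],
       [ 0.2011421 , -0.03015337, -0.97909786]]), 't': array([0.01511531, 0.53086488, 1.0277551 ])}
{'time': 0.1, 'q': array([-1.30191258e+00,  2.64701651e-01,  1.60522591e+00,  7.72506498e-06,
        1.27371443e+00, -3.69152913e-02]), 'joint_vel': array([ 0.00067608, -0.00181343, -0.00325087, -0.00098029, -0.00077413,
       -0.00076659]), 'joint_torque': array([ 1.80349809e-03, -5.16705036e+01, -3.68588018e+01,  5.01117177e-05,
        6.28197929e-03, -5.67797917e-05]), 'tool_pos': array([ 0.20302812, -0.64305228,  0.2300767 ]), 'tcp_rot': array([-3.10292951e+00, -4.78164900e-01,  3.60772039e-04]), 'wrist_force': array([-0.280215  , -1.02746692, -0.76325794]), 'torque': array([ 0.00461117,  0.02346019, -0.02662357]), 'grip_force': 0.0, 'width': 0.9975860378892342} -0.0187
```

View pics/scene0.png

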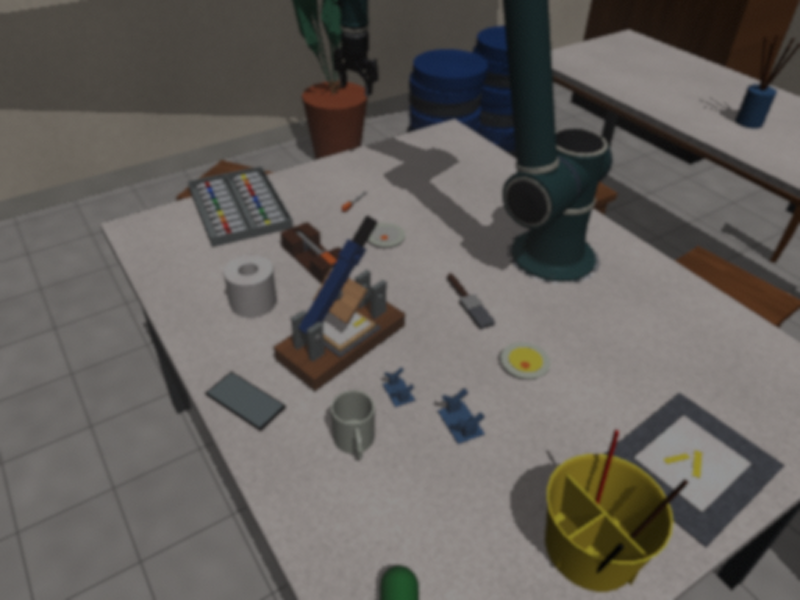

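View pics/top0.png

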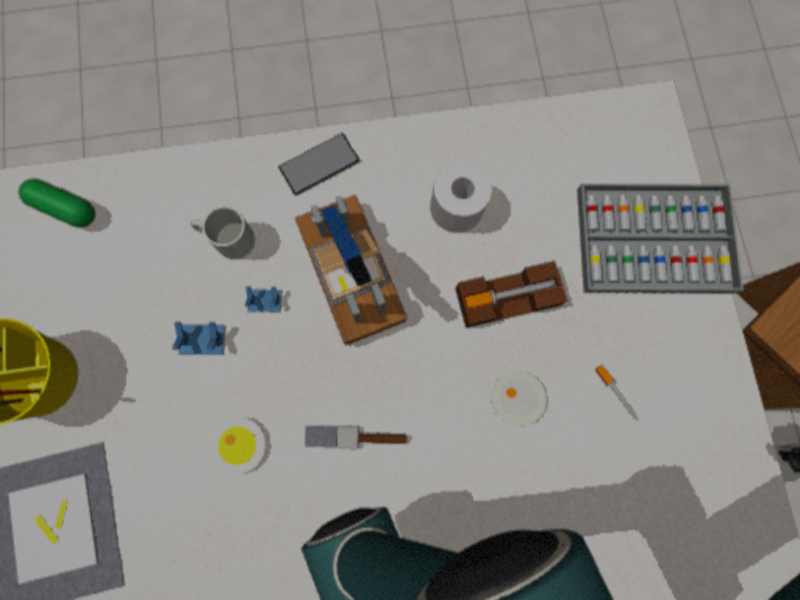

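Scene: the press is at scene (340,320) and top (350,270). Its bar is up, the hinge is on the far side and the clevis on the near side.
- **Pin candidates:** the pin in the case at top (510,293), large, and a loose small orange-handled one at top (615,390). I choose the cased one.
- **Rest candidates:** top (200,338), large, and top (264,299), small. I choose (200,338).

Next come metric crops on the relevant planes.

```bash
cat > h.py <<'E'
import numpy as np,cv2
from workcell import sensors, optics, order, bot
I={n:optics.camera_info(n) for n in("scene","top")}
def ray(n,uv):
    i=I[n]; d=np.linalg.inv(i['mtx'])@np.array([uv[0],uv[1],1.]); return -i['R'].T@i['t'], i['R'].T@d
def plane(n,uv,z):
    c,d=ray(n,uv); return c+d*(z-c[2])/d[2]
def proj(n,X):
    i=I[n]; p=i['mtx']@(i['R']@np.asarray(X,float)+i['t']); return p[:2]/p[2]
def rect(im,n,c,z,w=400,h=300,s=.7e-3):
    # patch: image right = -y, down = -x ; centre c
    i=I[n]; A=np.array([[0,-s,c[0]+s*h/2],[-s,0,c[1]+s*w/2],[0,0,z],[0,0,1]])
    H=i['mtx']@np.c_[i['R'],i['t']]@A
    return cv2.warpPerspective(im,H,(w,h),flags=cv2.INTER_CUBIC|cv2.WARP_INVERSE_MAP)
def pt(c,u,v,w=400,h=300,s=.7e-3): return np.array([c[0]+s*(h/2-v),c[1]+s*(w/2-u)])
E
cat > a.py <<'E'
from h import *
k=1/1.5625
im=np.load("pics/top0.npy")
P={a:plane("top",(u*k,v*k),z) for a,u,v,z in[("press",350,270,.05),("case",512,294,.045),("rest",200,338,.05),("rest_s",264,299,.04),("mug",228,228,.09),("roll",463,188,.1),("pin_s",615,390,.01),("yel",243,445,.015),("wh",519,398,.015)]}
for a in P: print(a,P[a].round(3))
c=P["press"]
m=np.vstack([np.hstack([rect(im,"top",c,.05),rect(im,"top",c,.135)]),np.hstack([rect(im,"top",P["case"],.047),rect(im,"top",P["rest"],.05,)])])
cv2.imwrite("pics/m1.png",m[:,:,::-1])
E
python3 a.py
```

```text
press [ 0.611 -0.005  0.05 ]
case [ 0.521 -0.305  0.045]
rest [0.52 0.29 0.05]
rest_s [0.58  0.166 0.04 ]
mug [0.713 0.21  0.09 ]
roll [ 0.725 -0.238  0.1  ]
pin_s [ 0.315 -0.473  0.01 ]
yel [0.315 0.237 0.015]
wh [ 0.327 -0.288  0.015]
```

View pics/m1.png

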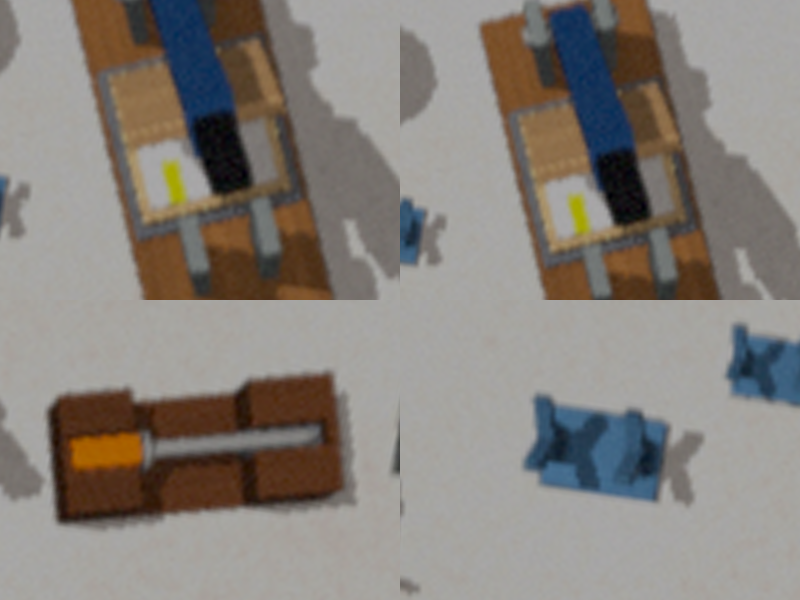

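```bash
cat > b.py <<'E'
from h import *
im=np.load("pics/top0.npy"); sc=np.load("pics/scene0.npy")
def big(mask): 
    n,l,s,_=cv2.connectedComponentsWithStats(mask); return (l==1+np.argmax(s[1:,4])).astype(np.uint8)
# press bed (top cam, z=.05)
c=(.63,0.0); w,h,s=500,700,.5e-3
r=rect(im,"top",c,.05,w,h,s); hsv=cv2.cvtColor(r,cv2.COLOR_RGB2HSV)
m=((hsv[...,0]<18)&(hsv[...,1]>90)&(hsv[...,2]>25)).astype(np.uint8)
m=big(cv2.morphologyEx(m,cv2.MORPH_CLOSE,np.ones((25,25))))
hull=cv2.convexHull(cv2.findContours(m,0,1)[0][0])
q=cv2.approxPolyDP(hull,12,True)[:,0]
print("press corners",[pt(c,*p,w,h,s).round(4) for p in q]); R=cv2.minAreaRect(hull); print([pt(c,*p,w,h,s).round(4) for p in cv2.boxPoints(R)],np.array(R[1])*s)
# orange grip z=.047
c=(.521,-.305)
for nm,img in(("top",im),("scene",sc)):
    r=rect(img,nm,c,.047); hsv=cv2.cvtColor(r,cv2.COLOR_RGB2HSV)
    o=big(((hsv[...,0]<18)&(hsv[...,1]>180)&(hsv[...,2]>130)).astype(np.uint8)); R=cv2.minAreaRect(cv2.findContours(o,0,1)[0][0])
    print(nm,"grip",pt(c,*R[0]).round(4),np.array(R[1])*.7,[pt(c,*p).round(4) for p in cv2.boxPoints(R)])
    r=rect(img,nm,c,.047); 
    v=(cv2.cvtColor(r,cv2.COLOR_RGB2HSV)); b=big(cv2.morphologyEx(((v[...,0]<20)&(v[...,1]>90)).astype(np.uint8),cv2.MORPH_CLOSE,np.ones((31,31))))
    R=cv2.minAreaRect(cv2.findContours(b,0,1)[0][0]); print(" case",pt(c,*R[0]).round(4),np.array(R[1])*.7,[pt(c,*p).round(4) for p in cv2.boxPoints(R)])
P=(.61,-.005)
m=np.vstack([np.hstack([rect(im,"top",(.5,.29),.006,400,300,.4e-3),rect(sc,"scene",(.5,.29),.006,400,300,.4e-3)]),np.hstack([rect(sc,"scene",(.63,.02),.05,400,300,.9e-3),rect(im,"top",(.56,-.0),.135,400,300,.4e-3)])])
cv2.imwrite("pics/m2.png",m[:,:,::-1])
E
python3 b.py
```

```text
press corners [array([ 0.761 , -0.0325]), array([ 0.5045, -0.097 ]), array([0.472 , 0.0215]), array([0.7305, 0.0875])]
[array([0.7326, 0.0891], dtype=float32), array([ 0.7631, -0.0351], dtype=float32), array([ 0.4997, -0.0998], dtype=float32), array([0.4692, 0.0245], dtype=float32)] [0.27121695 0.12793982]
top grip [ 0.5203 -0.2391] [22.13815823 48.51915054] [array([ 0.5294, -0.214 ], dtype=float32), array([ 0.5333, -0.2624], dtype=float32), array([ 0.5112, -0.2642], dtype=float32), array([ 0.5073, -0.2158], dtype=float32)]
 case [ 0.5228 -0.3023] [ 86.52096024 200.22202454] [array([ 0.5578, -0.199 ], dtype=float32), array([ 0.5741, -0.3986], dtype=float32), array([ 0.4878, -0.4056], dtype=float32), array([ 0.4716, -0.206 ], dtype=float32)]
scene grip [ 0.5245 -0.2381] [ 9.42598476 31.46982307] [array([ 0.5281, -0.2221], dtype=float32), array([ 0.5303, -0.2535], dtype=float32), array([ 0.5209, -0.2542], dtype=float32), array([ 0.5187, -0.2228], dtype=float32)]
 case [ 0.544  -0.2864] [ 94.94738007 212.8290741 ] [array([ 0.583 , -0.1766], dtype=float32), array([ 0.5997, -0.3888], dtype=float32), array([ 0.505 , -0.3962], dtype=float32), array([ 0.4883, -0.1841], dtype=float32)]
```

View pics/m2.png

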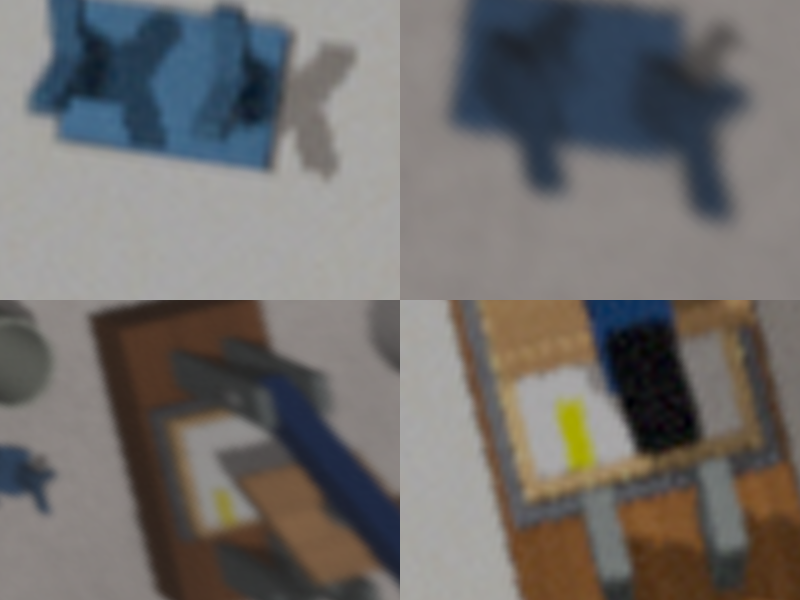

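The large rest's base corners are at patch-1 (57,140), (268,168) and (292,22). The ear tops' front edges are at about (615,585) and (732,565) in the z=135 mm patch. Together with the bed edges, that gives a press yaw of about 14.1°. Next is the bar angle, then the push.

```bash
cat > c.py <<'E'
from h import *
H=np.array([.5285,-.0265]); a0=np.radians(14.1); ux=np.array([np.cos(a0),np.sin(a0)]); uy=np.array([-ux[1],ux[0]])
hinge=H+.18*ux
for n,(u,v) in(("top",(355,268)),("scene",(365,233))):
    im=np.load(f"pics/{n}0.npy"); x,y=int(u/1.5625),int(v/1.5625)
    m=np.zeros(im.shape[:2],np.uint8); m[y-16:y+16,x-16:x+16]=(im.max(2)<28)[y-16:y+16,x-16:x+16]
    q=np.argwhere(m)[:,::-1]; ce=q.mean(0); c,d=ray(n,ce)
    t=((H-c[:2])@uy)/(d[:2]@uy); X=c+t*d
    b=(hinge-X[:2])@ux; z=X[2]-.11; print(n,len(q),ce,X.round(4),"r",np.hypot(b,z).round(4),"ang",np.arctan2(z,b).round(3))
E
python3 c.py
```

```text
top 137 [229.06569343 172.7080292 ] [ 0.5477 -0.0217  0.268 ] r 0.225 ang 0.779
scene 0 [nan nan] [nan nan nan] r nan ang nanc.py:7: RuntimeWarning: Mean of empty slice.
  q=np.argwhere(m)[:,::-1]; ce=q.mean(0); c,d=ray(n,ce)
  ret = um.true_divide(
```

```bash
sed -i 's/im.max(2)<28/im.max(2)<(28 if n=="top" else 48)/' c.py; python3 c.py; python3 - <<'E'
from h import *
im=np.load("pics/scene0.npy"); print(im[140:162:3,224:246:3].max(2))
# bar_push prediction vs angle, in both views
exec(open("c.py").read().split("for n")[0].replace("from h import *",""))
for a in(.7,.8,.9):
    b=.235*np.cos(a)-.01*np.sin(a);z=.235*np.sin(a)+.01*np.cos(a); X=[*(hinge-b*ux),.11+z]; print(a,np.round(X,3),proj("top",X),proj("scene",X))
E
```

```text
top 137 [229.06569343 172.7080292 ] [ 0.5477 -0.0217  0.268 ] r 0.225 ang 0.779
scene 120 [232.825 148.35 ] [ 0.5518 -0.0207  0.2664] r 0.2209 ang 0.787
[[139 139 136  67  38  87 139 142]
 [139 139 108  33  30  38 121 130]
 [135 130  50  29  30  75 122 122]
 [135  84  30  30  46 117 123 124]
 [112  39  30  30  91 123 123 133]
 [ 67  48  29  59  93 113 123 123]
 [ 68  60  48  88 133 116  97  98]
 [ 67  52  48  87 135 136 138 135]]
0.7 [ 0.535 -0.025  0.269] [231.10013255 177.54482096] [236.73649618 145.32917092]
0.8 [ 0.551 -0.021  0.286] [228.15725237 169.32749398] [232.88084124 143.19201201]
0.9 [ 0.569 -0.016  0.3  ] [224.91614817 160.4832651 ] [228.54492572 141.68001069]
```

```bash
cat > plan.py <<'E'
from h import *
import json
from scipy.spatial.transform import Rotation as Ro
def rows(ways,start=None,vmax=.04,wmax=.12):
    """ways: [(x,y,z,psi_deg[,vmax])]; prints rows in tool axes"""
    s=sensors.read_state()
    if start is None:
        p=np.array(s['tool_pos']);R=Ro.from_rotvec(s['tcp_rot'])
    else: p,R=start
    out=[]
    for w in ways:
        q=np.array(w[:3]); v=w[4] if len(w)>4 else vmax
        ps=np.radians(w[3]); T=Ro.from_matrix(np.array([[np.cos(ps),np.sin(ps),0],[np.sin(ps),-np.cos(ps),0],[0,0,-1]]).T.T)
        rv=(R.inv()*T).as_rotvec(); n=max(1,int(np.ceil(max(np.linalg.norm(q-p)/v,np.linalg.norm(rv)/wmax))))
        d=(q-p)/n
        for k in range(n):
            sh=np.round(R.inv().apply(q-p if k==n-1 else (q-p)/(n-k))*100,2); tw=np.round((R.inv()*T).as_rotvec()/(n-k),3)
            out.append([*sh,*tw]); p=p+R.apply(sh/100); R=R*Ro.from_rotvec(tw)
    out=[[float(x)+0. for x in r] for r in out]
    for i in range(0,len(out),5): print(json.dumps(out[i:i+5]))
def st():
    s=sensors.read_state(); R=Ro.from_rotvec(s['tcp_rot']).as_matrix()
    print("t%.2f"%s['time'],"tcp",np.round(s['tool_pos'],4),"psi%.1f"%np.degrees(np.arctan2(R[1,0],R[0,0])),"z",R[:,2].round(3),"F",np.round(s['wrist_force'],1),"w%.3f g%.1f"%(s['width'],s['grip_force']),"q",np.round(s['q'],2))
E
python3 -c "
from plan import *
rows([(.545,-.023,.32,104)])"
```

```text
[[2.85, -2.71, -0.49, 0.0, 0.0, -0.084], [3.07, -2.47, -0.49, 0.0, 0.0, -0.084], [3.26, -2.2, -0.49, 0.0, 0.0, -0.084], [3.44, -1.92, -0.49, 0.0, 0.0, -0.084], [3.58, -1.62, -0.49, 0.0, 0.0, -0.084]]
[[3.71, -1.32, -0.5, 0.0, 0.0, -0.084], [3.8, -1.0, -0.49, 0.0, 0.0, -0.084], [3.88, -0.68, -0.5, 0.0, 0.0, -0.084], [3.92, -0.35, -0.49, 0.0, 0.0, -0.084], [3.93, -0.02, -0.5, 0.0, 0.0, -0.084]]
[[3.92, 0.31, -0.49, 0.0, 0.0, -0.084], [3.88, 0.64, -0.5, 0.0, 0.0, -0.084], [3.82, 0.96, -0.49, 0.0, 0.0, -0.084], [3.72, 1.28, -0.5, 0.0, 0.0, -0.083], [3.6, 1.58, -0.49, 0.0, -0.001, -0.084]]
[[3.46, 1.88, -0.5, 0.0, 0.0, -0.083], [3.29, 2.16, -0.5, 0.0, -0.001, -0.084], [3.09, 2.43, -0.5, 0.0, 0.0, -0.083]]
```

Call:
play_rows:
  commands:
    - [2.85,-2.7,-0.8,0,0,-0.084]
    - [3.05,-2.45,-0.8,0,0,-0.084]
    - [3.25,-2.2,-0.8,0,0,-0.084]
    - [3.45,-1.9,-0.8,0,0,-0.084]
    - [3.6,-1.6,-0.8,0,0,-0.084]
  grip: 1
  force: 60

```text
time: 0.52
tool_pos: [0.2988, -0.47, 0.2709]
tcp_rot: [-2.934, -1.12, 0.0]
wrist_force: [1.6, -0.7, 0.5]
width: 0.301
grip_force: 0.0
```

Call:
play_rows:
  commands:
    - [3.7,-1.3,-0.8,0,0,-0.084]
    - [3.8,-1.0,-0.8,0,0,-0.084]
    - [3.9,-0.7,-0.8,0,0,-0.084]
    - [3.9,-0.35,-0.8,0,0,-0.084]
    - [3.9,0,-0.8,0,0,-0.084]

```text
time: 0.93
tool_pos: [0.3936, -0.2981, 0.3113]
tcp_rot: [-2.636, -1.708, 0.0]
wrist_force: [0.4, -0.9, -0.0]
width: 0.003
grip_force: 0.0
```

Call:
play_rows:
  commands:
    - [3.9,0.3,-0.8,0,0,-0.084]
    - [3.9,0.65,0,0,0,-0.084]
    - [3.8,0.95,0,0,0,-0.084]
    - [3.7,1.3,0,0,0,-0.084]
    - [3.6,1.6,0,0,0,-0.084]

```text
time: 1.35
tool_pos: [0.4888, -0.1263, 0.3191]
tcp_rot: [-2.222, -2.22, 0.0]
wrist_force: [-0.3, -0.6, -0.0]
width: 0.0
grip_force: 0.0
```

```bash
python3 -c "
from plan import *
st()
rows([(.545,-.023,.33,104)])"
```

```text
t1.35 tcp [ 0.4888 -0.1263  0.3191] psi90.0 z [-0. -0. -1.] F [-0.3 -0.6 -0. ] w0.000 g0.0 q [-0.3  -0.11  1.84 -0.    1.41 -0.3 ]
[[3.45, 1.87, -0.36, 0.0, 0.0, -0.082], [3.28, 2.15, -0.37, 0.0, 0.0, -0.082], [3.09, 2.4, -0.36, 0.0, 0.0, -0.081]]
```

Call:
play_rows:
  commands:
    - [3.45,1.9,-0.4,0,0,-0.082]
    - [3.3,2.15,-0.4,0,0,-0.082]
    - [3.1,2.4,-0.3,0,0,-0.082]
    - [0,0,0,0,0,0]

```text
time: 1.68
tool_pos: [0.5478, -0.019, 0.3303]
tcp_rot: [-1.927, -2.48, -0.006]
wrist_force: [-0.3, -0.2, 0.7]
width: 0.003
grip_force: 0.0
```

```bash
python3 -c "
from plan import *
st()
exec(open('c.py').read().split('for n')[0].replace('from h import *',''))
W=[]
for a in np.arange(.8,-.03,-.1):
    b=.238*np.cos(a)-.01*np.sin(a);z=.238*np.sin(a)+.01*np.cos(a);W.append((*(hinge-b*ux),.11+z,104.1,.03))
rows(W)"
```

```text
t1.68 tcp [ 0.5478 -0.019   0.3303] psi104.3 z [ 0.002  0.004 -1.   ] F [-0.3 -0.2  0.7] w0.003 g0.0 q [-0.08 -0.02  1.74  0.    1.42 -0.33]
[[-0.14, 0.04, 2.13, 0.001, -0.002, 0.002], [-0.13, 0.04, 2.13, 0.001, -0.001, 0.002], [0.0, -1.7, 1.67, 0.0, 0.0, 0.0], [0.0, -1.52, 1.83, 0.0, 0.0, 0.0], [0.0, -1.33, 1.98, 0.0, 0.0, 0.0]]
[[0.0, -1.13, 2.09, 0.0, 0.0, 0.0], [0.0, -0.91, 2.2, 0.0, 0.0, 0.0], [0.0, -0.68, 2.28, 0.0, 0.0, 0.0], [0.0, -0.46, 2.34, 0.0, 0.0, 0.0], [0.0, -0.22, 2.37, 0.0, 0.0, 0.0]]
```

Call:
play_rows:
  commands:
    - [-0.2,0,2.1,0,0,0]
    - [0,0,2.1,0,0,0]
    - [0,-1.7,1.7,0,0,0]
    - [0,-1.5,1.85,0,0,0]
    - [0,-1.35,2.0,0,0,0]

```text
time: 2.1
tool_pos: [0.5016, -0.0379, 0.2321]
tcp_rot: [1.938, 2.471, 0.002]
wrist_force: [1.6, 1.1, 0.5]
width: -0.001
grip_force: 0.7
```

Call:
play_rows:
  commands:
    - [0,-1.15,2.1,0,0,0]
    - [0,-0.9,2.2,0,0,0]
    - [0,-0.7,2.3,0,0,0]
    - [0,-0.45,2.3,0,0,0]
    - [0,-0.2,1.8,0,0,0]

```text
time: 2.52
tool_pos: [0.4673, -0.0462, 0.1241]
tcp_rot: [-1.939, -2.471, 0.001]
wrist_force: [0.8, -0.2, 1.6]
width: -0.003
grip_force: 0.6
```

Call:
play_rows:
  commands:
    - [0,0,0.4,0,0,0]
    - [0,0,0.2,0,0,0]
    - [0,0,0.2,0,0,0]
    - [0,0,0.1,0,0,0]

```text
time: 2.85
tool_pos: [0.466, -0.046, 0.1196]
tcp_rot: [-1.935, -2.468, 0.007]
wrist_force: [-18.4, 1.1, 34.0]
width: -0.001
grip_force: 16.9
```

```bash
python3 -c "
from plan import *
st()"
```

```text
t2.85 tcp [ 0.466  -0.046   0.1196] psi103.8 z [-0.007  0.    -1.   ] F [-18.4   1.1  34. ] w-0.001 g16.9 q [-0.15 -0.02  2.14 -0.    1.03 -0.39]
```

Call:
play_rows:
  commands:
    - [0,0,-1,0,0,0]
    - [0,0,-4,0,0,0]
    - [0,0,-4,0,0,0]
    - [-3,0,-3,0,0,0]
    - [-4,0,0,0,0,0]
  grip: 0

```text
time: 3.27
tool_pos: [0.4892, -0.1133, 0.2447]
tcp_rot: [1.926, 2.467, 0.009]
wrist_force: [1.9, -0.4, 1.0]
width: 0.708
grip_force: 0.0
```

```bash
python3 -c "
from plan import *
st()
rows([(.5264,-.3139,.14,94.7)])
np.save('pics/top1.npy',optics.read_camera('top'));np.save('pics/scene1.npy',optics.read_camera('scene'))
im=np.load('pics/top1.npy')
m=np.hstack([rect(im,'top',(.56,-.0),.124,400,600,.3e-3),rect(np.load('pics/scene1.npy'),'scene',(.56,-.0),.124,400,600,.5e-3)])
cv2.imwrite('pics/m3.png',m[:,:,::-1])
"
```

```text
t3.27 tcp [ 0.4892 -0.1133  0.2447] psi104.0 z [ 0.013 -0.002 -1.   ] F [ 1.9 -0.4  1. ] w0.708 g0.0 q [-0.28 -0.08  1.96  0.    1.26 -0.52]
[[-3.38, -0.23, 1.76, 0.002, 0.001, 0.027], [-3.39, -0.14, 1.76, 0.002, 0.001, 0.027], [-3.4, -0.04, 1.76, 0.002, 0.001, 0.027], [-3.4, 0.06, 1.75, 0.002, 0.001, 0.027], [-3.4, 0.15, 1.75, 0.002, 0.0, 0.027]]
[[-3.39, 0.25, 1.74, 0.002, 0.001, 0.028]]
```

View pics/m3.png

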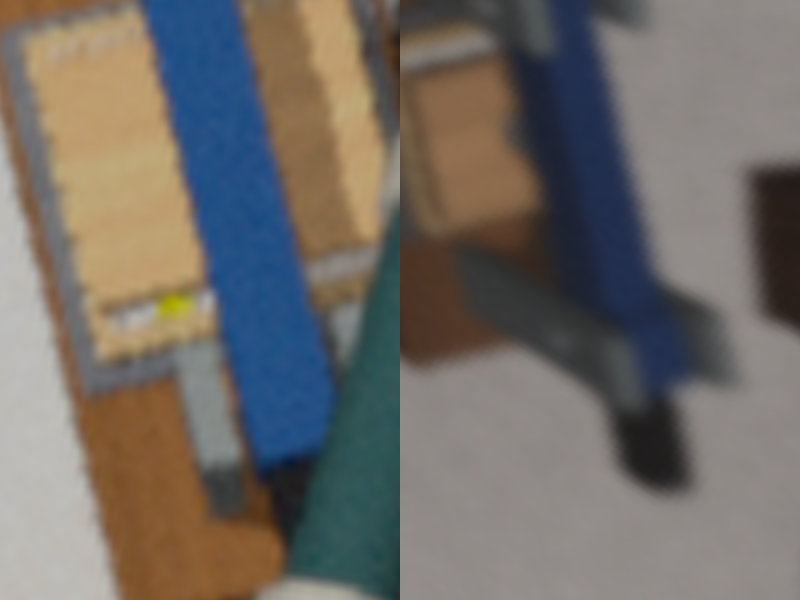

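The bar is down and lies level between the ears (left patch: bar end at about (265,475), left ear at (210,420)). Going to the pin now.

Call:
play_rows:
  commands:
    - [-3.4,-0.2,1.75,0,0,0.027]
    - [-3.4,-0.15,1.75,0,0,0.027]
    - [-3.4,0,1.75,0,0,0.027]
    - [-3.4,0.05,1.75,0,0,0.027]
    - [-3.4,0.15,1.75,0,0,0.027]
  grip: 0

```text
time: 3.78
tool_pos: [0.5146, -0.2815, 0.1472]
tcp_rot: [-2.102, -2.333, 0.0]
wrist_force: [0.4, -0.4, 1.1]
width: 1.003
grip_force: 0.0
```

Call:
play_rows:
  commands:
    - [-3.4,0.25,1.75,0,0,0.028]
    - [0,0,0,0,0,0]
    - [0,0,0,0,0,0]

```text
time: 4.03
tool_pos: [0.5197, -0.3145, 0.1284]
tcp_rot: [-2.133, -2.299, 0.001]
wrist_force: [-0.1, 0.8, -0.4]
width: 0.995
grip_force: 0.0
```

```bash
python3 -c "
from plan import *
st()
rows([(.5264,-.3139,.10,94.7),(.5264,-.3139,.018,94.7,.025)])
for n in ('top','scene'): np.save(f'pics/{n}2.npy',optics.read_camera(n))
m=np.vstack([np.hstack([rect(np.load(f'pics/{n}2.npy'),n,(.526,-.29),z,400,300,.6e-3) for z in (.04,)] + [rect(np.load(f'pics/{n}2.npy'),n,(.526,-.30),.14,400,300,.6e-3)]) for n in('top','scene')])
cv2.imwrite('pics/m4.png',m[:,:,::-1])
"
```

```text
t4.03 tcp [ 0.5197 -0.3145  0.1284] psi94.3 z [-0.005  0.003 -1.   ] F [-0.1  0.8 -0.4] w0.995 g0.0 q [-0.59  0.22  1.85  0.    1.07 -0.66]
[[-0.01, 0.69, 2.84, -0.004, -0.004, -0.007], [0.0, 0.0, 2.05, 0.0, 0.0, 0.0], [0.0, 0.0, 2.05, 0.0, 0.0, 0.0], [0.0, 0.0, 2.05, 0.0, 0.0, 0.0], [0.01, 0.0, 2.05, 0.0, 0.0, 0.0]]
```

View pics/m4.png

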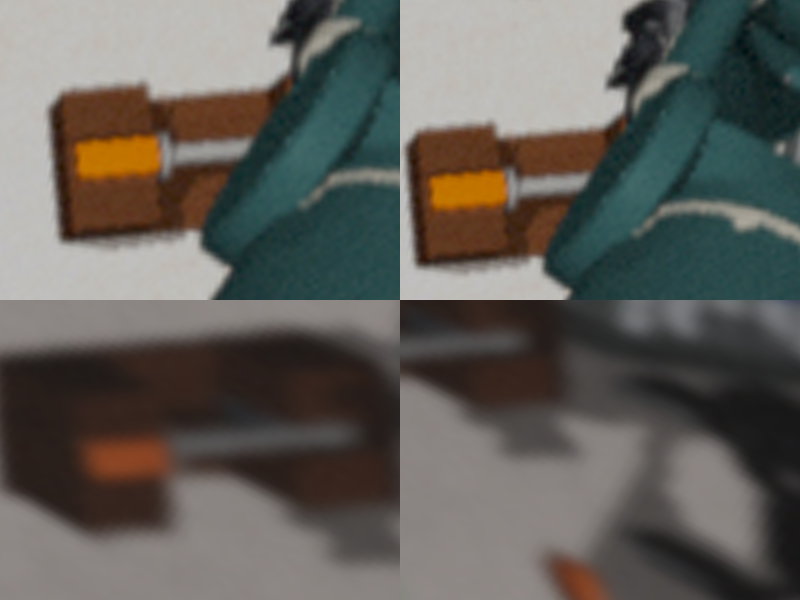

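The case grip is at (118,157) in the top patch, shank free in the notch; no obstruction below the gripper. Descending.

Call:
play_rows:
  commands:
    - [0,0.8,2.8,0,0,-0.007]
    - [0,0,2,0,0,0]
    - [0,0,2,0,0,0]
    - [0,0,2,0,0,0]
    - [0,0,2.1,0,0,0]

```text
time: 4.55
tool_pos: [0.5305, -0.3122, 0.0233]
tcp_rot: [2.121, 2.314, 0.001]
wrist_force: [0.7, 0.2, 1.2]
width: 0.998
grip_force: 0.0
```

Call:
play_rows:
  commands:
    - [0,0,0,0,0,0]
    - [0,0,0,0,0,0]
    - [0,0,0,0,0,0]
    - [0,0,0,0,0,0]
    - [0,0,0,0,0,0]
  grip: 1
  force: 25

```text
time: 4.97
tool_pos: [0.5309, -0.3142, 0.0245]
tcp_rot: [2.122, 2.312, 0.001]
wrist_force: [-0.0, -0.4, -0.3]
width: 0.301
grip_force: 0.0
```

Call:
play_rows:
  commands:
    - [0,0,0,0,0,0]
    - [0,0,0,0,0,0]
    - [0,0,0,0,0,0]
    - [0,0,0,0,0,0]
    - [0,0,0,0,0,0]

```text
time: 5.38
tool_pos: [0.5299, -0.3142, 0.024]
tcp_rot: [2.124, 2.313, -0.0]
wrist_force: [-3.0, 0.7, 6.4]
width: 0.125
grip_force: 24.5
```

```bash
python3 -c "
from plan import *
st()"
```

```text
t5.38 tcp [ 0.5299 -0.3142  0.024 ] psi94.9 z [ 0.001 -0.001 -1.   ] F [-3.   0.7  6.4] w0.125 g24.5 q [-0.58  0.36  1.9  -0.    0.88 -0.66]
```

Call:
play_rows:
  commands:
    - [0,0,0,0,0,0]
    - [0,0,0,0,0,0]
    - [0,-0.1,0.3,0,0,0]
    - [0,0,0.3,0,0,0]
    - [0,0,0,0,0,0]
  grip: 0.6

```text
time: 5.8
tool_pos: [0.5277, -0.3133, 0.0152]
tcp_rot: [-2.124, -2.312, 0.0]
wrist_force: [-0.8, 0.0, 0.3]
width: 0.4
grip_force: 0.0
```

Call:
play_rows:
  commands:
    - [0,0,0,0,0,0]
    - [0,0,0,0,0,0]
    - [0,0,0,0,0,0]
    - [0,0,0,0,0,0]
    - [0,0,0,0,0,0]
  grip: 1
  force: 25

```text
time: 6.22
tool_pos: [0.5283, -0.3136, 0.016]
tcp_rot: [-2.125, -2.314, 0.0]
wrist_force: [0.2, 0.9, -1.5]
width: 0.125
grip_force: 24.3
```

```bash
python3 -c "
from plan import *
st()"
```

```text
t6.22 tcp [ 0.5283 -0.3136  0.016 ] psi94.9 z [-0.  0. -1.] F [ 0.2  0.9 -1.5] w0.125 g24.3 q [-0.58  0.36  1.91  0.    0.87 -0.66]
```

Call:
play_rows:
  commands:
    - [0,0,0,0,0,0]
    - [0,0,0,0,0,0]
    - [0,0,-0.4,0,0,0]
    - [0,0,-1,0,0,0]
    - [0,0,-2,0,0,0]
  grip: 1
  force: 80

```text
time: 6.63
tool_pos: [0.5264, -0.3124, 0.0485]
tcp_rot: [-2.121, -2.31, 0.001]
wrist_force: [-0.1, 1.2, -1.7]
width: 0.116
grip_force: 78.0
```

Call:
play_rows:
  commands:
    - [0,0,-3,0,0,0]
    - [0,0,-3.5,0,0,0]
    - [0,0,-3.5,0,0,0]
    - [0,0,-3.5,0,0,0]
    - [0,0,-2.5,0,0,0]

```text
time: 7.05
tool_pos: [0.5295, -0.3144, 0.2154]
tcp_rot: [2.122, 2.31, 0.001]
wrist_force: [0.7, -0.5, -0.9]
width: 0.113
grip_force: 78.0
```

```bash
python3 -c "
from plan import *
st()
rows([(.529,.301,.21,82,.035)])"
```

```text
t7.05 tcp [ 0.5295 -0.3144  0.2154] psi94.9 z [ 0.004 -0.003 -1.   ] F [ 0.7 -0.5 -0.9] w0.113 g78.0 q [-0.58  0.16  1.76  0.    1.22 -0.66]
[[3.41, 0.29, 0.02, 0.0, 0.0, 0.012], [3.41, 0.25, 0.02, 0.0, 0.0, 0.013], [3.41, 0.2, 0.02, 0.0, 0.0, 0.012], [3.41, 0.16, 0.02, 0.0, 0.0, 0.013], [3.42, 0.12, 0.02, 0.0, 0.0, 0.012]]
[[3.42, 0.08, 0.02, 0.0, 0.0, 0.013], [3.42, 0.03, 0.02, 0.0, 0.0, 0.012], [3.42, -0.01, 0.02, 0.0, 0.0, 0.013], [3.42, -0.06, 0.02, 0.0, 0.0, 0.012], [3.42, -0.1, 0.02, 0.001, 0.0, 0.013]]
[[3.41, -0.14, 0.02, 0.0, 0.0, 0.012], [3.41, -0.18, 0.02, 0.001, 0.0, 0.013], [3.41, -0.22, 0.02, 0.0, 0.0, 0.012], [3.41, -0.27, 0.02, 0.001, 0.0, 0.013], [3.4, -0.31, 0.02, 0.0, 0.001, 0.012]]
[[3.4, -0.35, 0.03, 0.001, 0.0, 0.013], [3.4, -0.4, 0.02, 0.0, 0.001, 0.012], [3.39, -0.43, 0.03, 0.001, 0.0, 0.013]]
```

Call:
play_rows:
  commands:
    - [2,0.3,0,0,0,0.012]
    - [3.4,0.25,0,0,0,0.013]
    - [3.4,0.2,0,0,0,0.012]
    - [3.4,0.15,0,0,0,0.013]
    - [3.4,0.1,0,0,0,0.012]

```text
time: 7.47
tool_pos: [0.5292, -0.1561, 0.2114]
tcp_rot: [2.197, 2.244, 0.001]
wrist_force: [1.2, 0.3, -1.5]
width: 0.113
grip_force: 78.0
```

Call:
play_rows:
  commands:
    - [3.4,0.1,0,0,0,0.013]
    - [3.4,0,0,0,0,0.012]
    - [3.4,0,0,0,0,0.013]
    - [3.4,-0.05,0,0,0,0.012]
    - [3.4,-0.1,0,0,0,0.013]

```text
time: 7.88
tool_pos: [0.529, 0.0143, 0.2115]
tcp_rot: [2.265, 2.175, 0.002]
wrist_force: [1.0, -0.5, -1.8]
width: 0.114
grip_force: 78.0
```

Call:
play_rows:
  commands:
    - [3.4,-0.15,0,0,0,0.012]
    - [3.4,-0.2,0,0,0,0.013]
    - [3.4,-0.2,0,0,0,0.012]
    - [3.4,-0.25,0,0,0,0.013]
    - [3.4,-0.3,0,0,0,0.012]

```text
time: 8.3
tool_pos: [0.529, 0.1848, 0.2115]
tcp_rot: [2.332, 2.104, 0.002]
wrist_force: [0.1, -0.0, -1.6]
width: 0.112
grip_force: 78.0
```

Call:
play_rows:
  commands:
    - [3.4,-0.35,0,0,0,0.013]
    - [3.4,-0.4,0,0,0,0.012]
    - [3.4,-0.4,0,0,0,0.013]
    - [1.3,0,0,0,0,0]
    - [0,0,0,0,0,0]

```text
time: 8.72
tool_pos: [0.5313, 0.3018, 0.2111]
tcp_rot: [-2.367, -2.065, -0.003]
wrist_force: [-0.4, -0.1, -1.5]
width: 0.113
grip_force: 78.0
```

```bash
python3 -c "
from plan import *
st()
rows([(.529,.301,.10,82),(.529,.301,.04,82,.025)])
for n in ('top','scene'): np.save(f'pics/{n}3.npy',optics.read_camera(n))
T=np.load('pics/top3.npy');S=np.load('pics/scene3.npy')
cv2.imwrite('pics/m5.png',np.hstack([rect(T,'top',(.57,.1),.13,400,600,.55e-3),cv2.resize(S[150:330,200:320],(400,600),interpolation=2)])[:,:,::-1])
"
```

```text
t8.72 tcp [0.5313 0.3018 0.2111] psi82.2 z [ 0.001  0.001 -1.   ] F [-0.4 -0.1 -1.5] w0.113 g78.0 q [0.48 0.16 1.77 0.   1.21 0.61]
[[-0.04, -0.08, 3.7, 0.0, -0.001, 0.001], [-0.04, -0.08, 3.71, 0.001, 0.0, 0.001], [-0.04, -0.07, 3.7, 0.0, -0.001, 0.001], [0.0, 0.0, 2.0, 0.0, 0.0, 0.0], [0.0, 0.0, 2.0, 0.0, 0.0, 0.0]]
[[0.0, 0.0, 2.0, 0.0, 0.0, 0.0]]
```

View pics/m5.png

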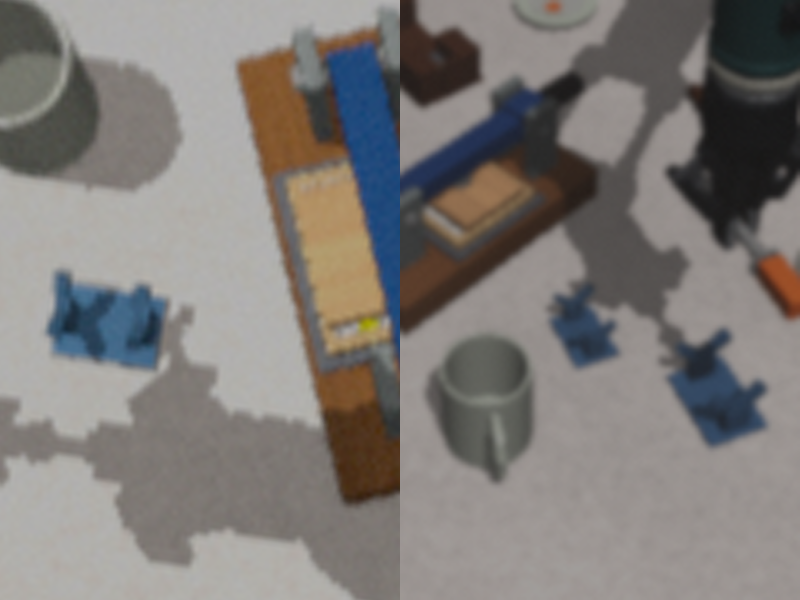

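The pin is in the jaws at right patch (760,250), above the large rest at (715,390). Lowering it.

Call:
play_rows:
  commands:
    - [0,-0.1,3.6,0,0,0]
    - [0,0,3.6,0,0,0]
    - [0,0,3.6,0,0,0]
    - [0,0,3,0,0,0]
    - [0,0,2,0,0,0]

```text
time: 9.23
tool_pos: [0.5284, 0.2955, 0.0489]
tcp_rot: [-2.373, -2.058, 0.008]
wrist_force: [-0.4, -0.1, -1.0]
width: 0.114
grip_force: 78.0
```

Call:
play_rows:
  commands:
    - [0,0,1,0,0,0]
    - [0,0,0.7,0,0,0]
    - [0,0,0.4,0,0,0]
    - [0,0,0.2,0,0,0]
    - [0,0,0,0,0,0]

```text
time: 9.65
tool_pos: [0.5315, 0.2989, 0.0305]
tcp_rot: [2.371, 2.06, 0.003]
wrist_force: [-0.2, 0.1, -1.1]
width: 0.115
grip_force: 78.1
```

```bash
python3 -c "
from plan import *
st()"
```

```text
t9.65 tcp [0.5315 0.2989 0.0305] psi82.0 z [ 0.002  0.001 -1.   ] F [-0.2  0.1 -1.1] w0.115 g78.1 q [ 0.47  0.34  1.91 -0.    0.89  0.61]
```

Call:
play_rows:
  commands:
    - [0,0,0.2,0,0,0]
    - [0,0,0.2,0,0,0]
    - [0,0,0,0,0,0]

```text
time: 9.9
tool_pos: [0.5319, 0.2995, 0.0286]
tcp_rot: [2.37, 2.06, 0.005]
wrist_force: [-4.4, -1.4, 10.4]
width: 0.113
grip_force: 79.5
```

Call:
play_rows:
  commands:
    - [0,0,0.1,0,0,0]
    - [0,0,0,0,0,0]

```text
time: 10.07
tool_pos: [0.532, 0.2995, 0.0285]
tcp_rot: [2.37, 2.06, 0.005]
wrist_force: [-5.2, -3.7, 15.2]
width: 0.115
grip_force: 80.1
```

Call:
play_rows:
  commands:
    - [0,0,0.1,0,0,0]
    - [0,0,0,0,0,0]

```text
time: 10.23
tool_pos: [0.532, 0.2995, 0.0284]
tcp_rot: [2.37, 2.06, 0.004]
wrist_force: [-8.5, -4.5, 20.9]
width: 0.112
grip_force: 80.8
```

Call:
play_rows:
  commands:
    - [0,0,-0.6,0,0,0]
    - [0,-0.25,0,0,0,0]
    - [0,0,0.2,0,0,0]
    - [0,0,0.2,0,0,0]
    - [0,0,0,0,0,0]

```text
time: 10.65
tool_pos: [0.5278, 0.2993, 0.0253]
tcp_rot: [-2.371, -2.06, 0.0]
wrist_force: [-1.9, 0.2, 4.3]
width: 0.112
grip_force: 79.4
```

Call:
play_rows:
  commands:
    - [0,0,0.1,0,0,0]
    - [0,0,0,0,0,0]

```text
time: 10.82
tool_pos: [0.5278, 0.2993, 0.0252]
tcp_rot: [-2.371, -2.06, 0.001]
wrist_force: [-5.0, -1.7, 10.1]
width: 0.116
grip_force: 80.1
```

Call:
play_rows:
  commands:
    - [0,0,0.1,0,0,0]
    - [0,0,0,0,0,0]

```text
time: 10.98
tool_pos: [0.5278, 0.2993, 0.0251]
tcp_rot: [-2.371, -2.06, 0.001]
wrist_force: [-6.8, -2.6, 15.6]
width: 0.11
grip_force: 80.8
```

Seated at nearly the right height. Releasing and backing off, then looking.

Call:
play_rows:
  commands:
    - [0,0,-0.2,0,0,0]
    - [0,0,0,0,0,0]
    - [0,0,0,0,0,0]
    - [0,0,0,0,0,0]
    - [0,0,0,0,0,0]
  grip: 0.3

```text
time: 11.4
tool_pos: [0.5276, 0.2989, 0.0245]
tcp_rot: [-2.371, -2.06, 0.001]
wrist_force: [0.7, -0.3, -0.6]
width: 0.701
grip_force: 0.0
```

Call:
play_rows:
  commands:
    - [0,0,0,0,0,0]
    - [0,0,-1,0,0,0]
    - [0,0,-3,0,0,0]
    - [0,0,-3.5,0,0,0]
    - [0,0,-3.5,0,0,0]

```text
time: 11.82
tool_pos: [0.5271, 0.2986, 0.136]
tcp_rot: [-2.371, -2.06, 0.003]
wrist_force: [0.9, 0.5, -0.2]
width: 0.699
grip_force: 0.0
```

Call:
play_rows:
  commands:
    - [0,-3.5,-2,0,0,0]
    - [0,-4,0,0,0,0]
    - [0,-3,0,0,0,0]
    - [0,0,0,0,0,0]

```text
time: 12.15
tool_pos: [0.4191, 0.3138, 0.1559]
tcp_rot: [-2.368, -2.062, 0.003]
wrist_force: [-0.8, -0.9, -1.0]
width: 0.699
grip_force: 0.0
```

```bash
cat > d.py <<'E'
from plan import *
st()
for n in ('top','scene'): np.save(f'pics/{n}4.npy',optics.read_camera(n))
T=np.load('pics/top4.npy');S=np.load('pics/scene4.npy')
c=(.53,.31)
for nm,img in(("top",T),("scene",S)):
    r=rect(img,nm,c,.056); v=cv2.cvtColor(r,cv2.COLOR_RGB2HSV)
    o=((v[...,0]<18)&(v[...,1]>170)&(v[...,2]>70)).astype(np.uint8); cs=cv2.findContours(o,0,1)[0]
    R=cv2.minAreaRect(max(cs,key=cv2.contourArea)); print(nm,"grip",pt(c,*R[0]).round(4),np.array(R[1])*.7,[pt(c,*p).round(4) for p in cv2.boxPoints(R)])
m=np.vstack([np.hstack([rect(T,'top',c,.045),rect(S,'scene',c,.045)]),np.hstack([rect(T,'top',(.57,0),.12),rect(S,'scene',(.55,0),.12)])])
cv2.imwrite('pics/m6.png',m[:,:,::-1])
E
python3 d.py
```

```text
t12.15 tcp [0.4191 0.3138 0.1559] psi82.1 z [-0.003  0.    -1.   ] F [-0.8 -0.9 -1. ] w0.699 g0.0 q [0.59 0.04 2.   0.   1.1  0.73]
top grip [0.527  0.3723] [43.94174805  6.07584   ] [array([0.5268, 0.3945], dtype=float32), array([0.5329, 0.3937], dtype=float32), array([0.5271, 0.3501], dtype=float32), array([0.5211, 0.3509], dtype=float32)]
scene grip [0.5459 0.3777] [51.35918884 19.17527332] [array([0.5408, 0.4046], dtype=float32), array([0.5597, 0.4014], dtype=float32), array([0.5511, 0.3508], dtype=float32), array([0.5322, 0.354 ], dtype=float32)]
```

View pics/m6.png

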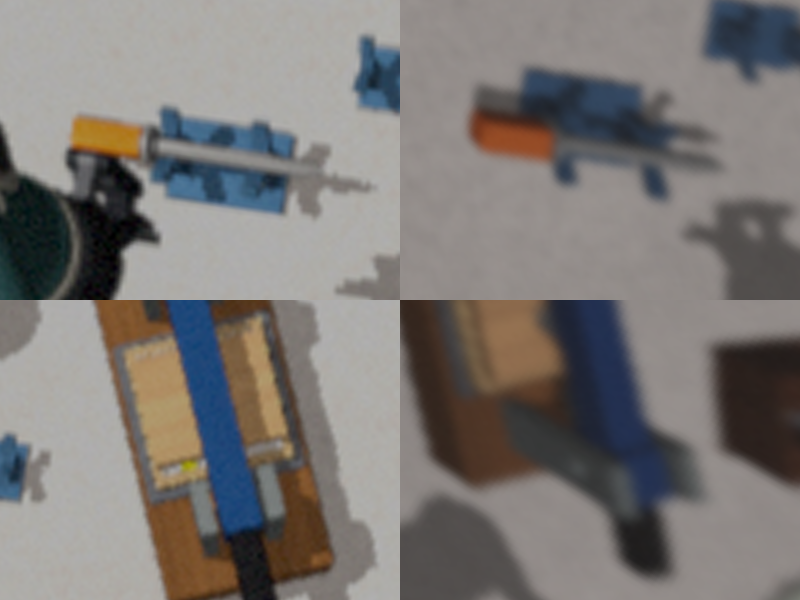

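The pin lies in the large rest, grip at top patch (107,137). The bar is down, with ears at (205,520) and (272,500) in the lower-left patch. Next I refine the hole position from this clear view.

```bash
cat > e.py <<'E'
from h import *
T=np.load('pics/top4.npy')
c=(.57,0);w,h,s=400,600,.5e-3
r=rect(T,'top',c,.12,w,h,s); v=cv2.cvtColor(r,cv2.COLOR_RGB2HSV)
m=((v[...,0]>105)&(v[...,0]<125)&(v[...,1]>150)&(v[...,2]>60)).astype(np.uint8)
n,l,st_,_=cv2.connectedComponentsWithStats(m); k=1+np.argmax(st_[1:,4]); m=(l==k)
rr=[(y,np.flatnonzero(m[y]).mean(),m[y].sum()) for y in range(180,h) if m[y].sum()>50]
rr=np.array(rr); f=np.polyfit(rr[:,0],rr[:,1],1); print("rows",rr[0,0],rr[-1,0],"width mm",np.median(rr[:,2])*.5,"slope deg",np.degrees(np.arctan(f[0])))
p=lambda y:pt(c,np.polyval(f,y),y,w,h,s)
A,B=p(200),p(500); ux=(A-B)/np.linalg.norm(A-B); uy=np.array([-ux[1],ux[0]]); print("ux",ux,"yaw",np.degrees(np.arctan2(ux[1],ux[0])),"line pt",B)
g=cv2.cvtColor(T,cv2.COLOR_RGB2GRAY).astype(np.float32)
def prof(off,z,xs):
    out=[]
    for x in xs:
        a=[]
        for o in np.linspace(-.004,.004,5):
            P=B0+x*ux+(off+o)*uy; q=proj("top",[*P,z]); a.append(cv2.getRectSubPix(g,(1,1),(float(q[0]),float(q[1])))[0,0])
        out.append(np.mean(a))
    return np.array(out)
B0=np.array([.5285,-.0265]); B0=B+((B0-B)@ux)*ux; print("H0",B0)
xs=np.arange(-.045,.03,.0015)
for off,z in((.024,.135),(-.024,.135),(0,.122)):
    q=prof(off,z,xs); print(off,z,[(round(x*1000,1),int(a)) for x,a in zip(xs,q)])
E
python3 e.py
```

```text
rows 211.0 407.0 width mm 27.5 slope deg 14.232926600697414
ux [0.96930422 0.24586446] yaw 14.23292660069741 line pt [ 0.47       -0.04190117]
H0 [ 0.52863408 -0.02702861]
0.024 0.135 [(np.float64(-45.0), 91), (np.float64(-43.5), 91), (np.float64(-42.0), 91), (np.float64(-40.5), 90), (np.float64(-39.0), 90), (np.float64(-37.5), 89), (np.float64(-36.0), 86), (np.float64(-34.5), 79), (np.float64(-33.0), 71), (np.float64(-31.5), 63), (np.float64(-30.0), 58), (np.float64(-28.5), 55), (np.float64(-27.0), 53), (np.float64(-25.5), 52), (np.float64(-24.0), 52), (np.float64(-22.5), 52), (np.float64(-21.0), 51), (np.float64(-19.5), 52), (np.float64(-18.0), 56), (np.float64(-16.5), 65), (np.float64(-15.0), 81), (np.float64(-13.5), 99), (np.float64(-12.0), 113), (np.float64(-10.5), 118), (np.float64(-9.0), 119), (np.float64(-7.5), 119), (np.float64(-6.0), 120), (np.float64(-4.5), 120), (np.float64(-3.0), 120), (np.float64(-1.5), 119), (np.float64(0.0), 119), (np.float64(1.5), 120), (np.float64(3.0), 121), (np.float64(4.5), 121), (np.float64(6.0), 121), (np.float64(7.5), 121), (np.float64(9.0), 1
[... 2109 characters left out ...]
0), 37), (np.float64(-13.5), 48), (np.float64(-12.0), 58), (np.float64(-10.5), 63), (np.float64(-9.0), 64), (np.float64(-7.5), 64), (np.float64(-6.0), 64), (np.float64(-4.5), 63), (np.float64(-3.0), 62), (np.float64(-1.5), 62), (np.float64(0.0), 61), (np.float64(1.5), 62), (np.float64(3.0), 63), (np.float64(4.5), 62), (np.float64(6.0), 63), (np.float64(7.5), 64), (np.float64(9.0), 65), (np.float64(10.5), 65), (np.float64(12.0), 66), (np.float64(13.5), 65), (np.float64(15.0), 64), (np.float64(16.5), 64), (np.float64(18.0), 64), (np.float64(19.5), 64), (np.float64(21.0), 65), (np.float64(22.5), 65), (np.float64(24.0), 65), (np.float64(25.5), 65), (np.float64(27.0), 65), (np.float64(28.5), 65)]
```

```bash
python3 -c "
from plan import *
rows([(.5375,.3725,.12,81.8),(.5375,.3725,.026,81.8,.032)])"
```

```text
[[1.84, 2.63, 0.91, 0.0, 0.0, 0.001], [1.84, 2.62, 0.91, 0.0, 0.0, 0.001], [1.85, 2.62, 0.91, 0.001, 0.0, 0.001], [1.85, 2.62, 0.9, 0.0, -0.001, 0.002], [0.0, 0.0, 3.13, 0.0, 0.0, 0.0]]
[[0.0, 0.0, 3.13, 0.0, 0.0, 0.0], [0.0, 0.0, 3.14, 0.0, 0.0, 0.0]]
```

Call:
play_rows:
  commands:
    - [1.85,2.6,0.9,0,0,0]
    - [1.85,2.6,0.9,0,0,0]
    - [1.85,2.65,0.9,0,0,0]
    - [1.85,2.6,0.9,0,0,0]
    - [0,0,0,0,0,0]

```text
time: 12.67
tool_pos: [0.5431, 0.3737, 0.1163]
tcp_rot: [2.372, 2.058, 0.001]
wrist_force: [0.7, 0.2, -0.3]
width: 0.697
grip_force: 0.0
```

Call:
play_rows:
  commands:
    - [0,0,3,0,0,0]
    - [0,0,3,0,0,0]
    - [0,0,2,0,0,0]
    - [0,0,0,0,0,0]
    - [0,0,0,0,0,0]

```text
time: 13.08
tool_pos: [0.5373, 0.3713, 0.0377]
tcp_rot: [-2.372, -2.06, 0.006]
wrist_force: [0.5, 0.8, -0.5]
width: 0.703
grip_force: 0.0
```

```bash
python3 -c "
from plan import *
st()
rows([(.5375,.3725,.026,81.8,.032)])"
```

```text
t13.08 tcp [0.5373 0.3713 0.0377] psi81.9 z [-0.003 -0.002 -1.   ] F [ 0.5  0.8 -0.5] w0.703 g0.0 q [ 0.57  0.4   1.81 -0.    0.94  0.71]
[[0.13, 0.01, 1.17, -0.003, 0.002, 0.002]]
```

Call:
play_rows:
  commands:
    - [0.1,0,1.15,0,0,0]
    - [0,0,0,0,0,0]
    - [0,0,0,0,0,0]

```text
time: 13.33
tool_pos: [0.5385, 0.3737, 0.0287]
tcp_rot: [2.371, 2.06, 0.002]
wrist_force: [-0.1, -0.7, 0.5]
width: 0.699
grip_force: 0.0
```

Call:
play_rows:
  commands:
    - [0,0,0,0,0,0]
    - [0,0,0,0,0,0]
    - [0,0,0,0,0,0]
    - [0,0,0,0,0,0]
    - [0,0,0,0,0,0]
  grip: 1
  force: 25

```text
time: 13.75
tool_pos: [0.5384, 0.3738, 0.0286]
tcp_rot: [2.371, 2.06, 0.002]
wrist_force: [-0.1, 0.1, 2.9]
width: 0.253
grip_force: 28.8
```

```bash
python3 -c "
from plan import *
st()"
```

```text
t13.75 tcp [0.5384 0.3738 0.0286] psi82.0 z [ 0.001  0.001 -1.   ] F [-0.1  0.1  2.9] w0.253 g28.8 q [ 0.57  0.41  1.81 -0.    0.92  0.71]
```

Call:
play_rows:
  commands:
    - [0,0,0,0,0,0]
    - [0,0,0,0,0,0]
    - [0,0,-1,0,0,0]
    - [0,0,-2,0,0,0]
    - [0,0,-3,0,0,0]
  force: 110
  grip: 1

```text
time: 14.17
tool_pos: [0.5346, 0.3714, 0.0842]
tcp_rot: [-2.37, -2.059, 0.014]
wrist_force: [-0.4, 0.1, -1.4]
width: 0.234
grip_force: 107.7
```

Call:
play_rows:
  commands:
    - [0,0,-2,0,0,0]
    - [0,0,0,0,0,0]
    - [0,0,0,0,0,0]

```text
time: 14.42
tool_pos: [0.5386, 0.374, 0.1091]
tcp_rot: [2.371, 2.061, 0.004]
wrist_force: [-0.2, 0.3, -2.0]
width: 0.237
grip_force: 107.6
```

```bash
python3 -c "
from plan import *
st()
H=np.array([.5322,-.026]);uy=np.array([-.2459,.9693])
rows([(*(H+.215*uy),.0936,104.2,.03)])"
```

```text
t14.42 tcp [0.5386 0.374  0.1091] psi82.0 z [ 0.002  0.002 -1.   ] F [-0.2  0.3 -2. ] w0.237 g107.6 q [0.57 0.32 1.76 0.   1.05 0.71]
[[-2.83, -0.46, 0.22, 0.0, 0.0, -0.055], [-2.8, -0.61, 0.22, 0.0, 0.0, -0.055], [-2.76, -0.76, 0.21, 0.0, 0.0, -0.056], [-2.71, -0.92, 0.22, 0.001, 0.0, -0.055], [-2.66, -1.07, 0.21, 0.0, 0.0, -0.056]]
[[-2.6, -1.21, 0.22, 0.001, -0.001, -0.055], [-2.52, -1.35, 0.22, 0.0, 0.0, -0.056]]
```

Call:
play_rows:
  commands:
    - [-2.8,-0.45,0.2,0,0,-0.055]
    - [-2.8,-0.6,0.2,0,0,-0.055]
    - [-2.75,-0.75,0.2,0,0,-0.056]
    - [-2.7,-0.9,0.2,0,0,-0.055]
    - [-2.65,-1.1,0.2,0,0,-0.056]

```text
time: 14.83
tool_pos: [0.4931, 0.2352, 0.095]
tcp_rot: [-2.059, -2.37, 0.007]
wrist_force: [0.4, -0.5, -1.2]
width: 0.234
grip_force: 107.8
```

Call:
play_rows:
  commands:
    - [-2.6,-1.2,0.2,0,0,-0.055]
    - [-2.5,-1.35,0.2,0,0,-0.056]
    - [0,0,0,0,0,0]
    - [0,0,0,0,0,0]

```text
time: 15.17
tool_pos: [0.4763, 0.1809, 0.0913]
tcp_rot: [-1.931, -2.474, 0.006]
wrist_force: [-1.2, 1.4, -1.0]
width: 0.233
grip_force: 107.8
```

```bash
cat > f.py <<'E'
from plan import *
st()
H=np.array([.5322,-.026]);uy=np.array([-.2459,.9693])
rows([(*(H+.19*uy),.0936,104.2,.03)])
for n in ('top','scene'): np.save(f'pics/{n}5.npy',optics.read_camera(n))
T=np.load('pics/top5.npy');S=np.load('pics/scene5.npy')
p=np.array(sensors.read_state()['tool_pos'])
d=-uy
g=np.array([p[0],p[1],p[2]+.0164])
tip=g+np.array([*d*.150,0]); print('exp tip',proj('scene',tip),proj('top',tip))
q=proj('scene',[*(H+.05*uy),.11]); x,y=int(q[0]),int(q[1])
for im,n in((T,'top'),(S,'scene')):
    for X,col in((tip,(255,0,0)),(g+np.array([*d*.03,0]),(0,255,0))): pass
Sc=cv2.resize(S[y-45:y+45,x-40:x+20],(400,600),interpolation=2)
cv2.imwrite('pics/m7.png',np.hstack([rect(T,'top',H+.08*uy,.11,400,600,.4e-3),Sc])[:,:,::-1]); print('crop',x-40,y-45,600/90)
E
python3 f.py
```

```text
t15.17 tcp [0.4763 0.1809 0.0913] psi104.0 z [-0.005 -0.001 -1.   ] F [-1.2  1.4 -1. ] w0.233 g107.8 q [0.31 0.09 2.09 0.   0.97 0.07]
[[-2.42, 0.34, -0.23, -0.005, 0.0, -0.003]]
exp tip [251.96338138 192.71766219] [212.19393873 202.10368606]
crop 208 145 6.666666666666667
```

View pics/m7.png

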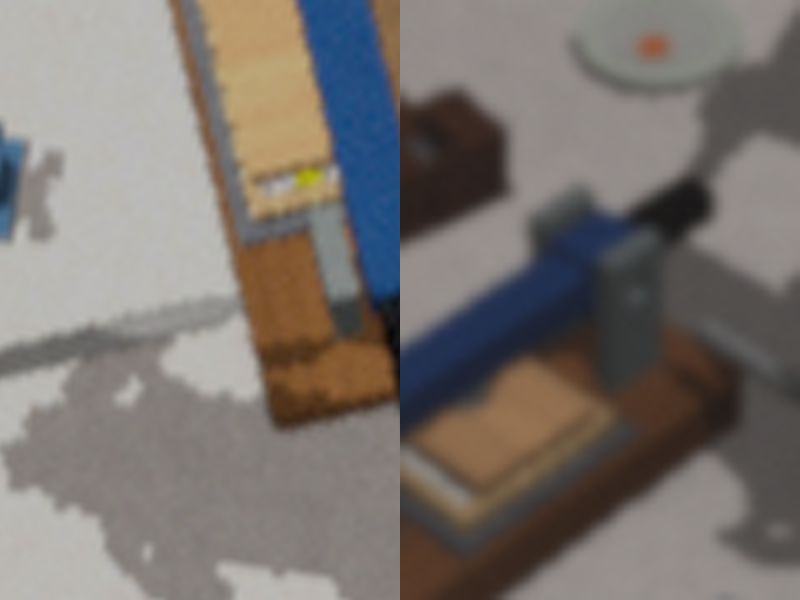

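The pin tip is at top patch (243,308), about 7 mm low (-x) of the hole line, and the pin appears yawed about 1.5° from nominal. I'll measure the shank's axis.

```bash
cat > g.py <<'E'
from plan import *
H=np.array([.5322,-.026]);uy=np.array([-.2459,.9693]);ux=np.array([.9693,.2459])
def measure(n='top',z=.11,lo=None,hi=None,show=True):
    T=optics.read_camera(n); s=sensors.read_state(); p=np.array(s['tool_pos'])
    g=cv2.GaussianBlur(T,(0,0),.6).astype(np.float32).mean(2)
    d=(p[:2]-H)@uy  # grip centre along uy
    res=[]
    for a in np.arange(.045,.146,.006):      # ahead of grip centre
        D=d-a
        if D<.036: break
        o=np.arange(-.022,.0221,.0005); v=[]
        for e in o:
            q=proj(n,[*(H+D*uy+e*ux),z]); v.append(cv2.getRectSubPix(g,(1,1),(float(q[0]),float(q[1])))[0,0])
        v=np.array(v); dv=np.gradient(v)
        i,j=np.argmin(dv),np.argmax(dv); res.append((D,o[i]*1e3,o[j]*1e3))
    return p,d,np.array(res),s
if __name__=="__main__":
    P=[]
    for _ in range(3):
        p,d,r,s=measure(); P.append(p)
    print("tcp mean",np.mean(P,0).round(4),np.std(P,0).round(4),"d",d, "offset",(np.mean(P,0)[:2]-H)@ux); st()
    print(r.round(3).tolist())
E
python3 g.py
```

```text
tcp mean [0.479  0.1833 0.0933] [0.0002 0.0001 0.0002] d 0.21609002577126712 offset -7.474850933845891e-05
t15.42 tcp [0.4792 0.1835 0.0935] psi104.2 z [-0.  0. -1.] F [ 0.1 -0.1 -1.4] w0.239 g107.8 q [0.32 0.09 2.08 0.   0.97 0.07]
[[0.171, -6.5, 4.0], [0.165, -6.0, 4.5], [0.159, -7.0, 5.0], [0.153, -6.5, 4.5], [0.147, -7.0, 4.5], [0.141, -7.0, 5.0], [0.135, -6.5, 4.0], [0.129, -5.5, 5.5], [0.123, -8.0, 2.0], [0.117, -22.0, 4.5], [0.111, -22.0, -2.0], [0.105, -11.0, 5.5], [0.099, -13.5, 6.0], [0.093, -8.5, 5.0], [0.087, -9.5, 5.5], [0.081, -9.0, 5.0], [0.075, -8.5, 5.5]]
```

Call:
play_rows:
  commands:
    - [-1.5,0.12,0,0,0,0]
    - [-1.4,0,0,0,0,0]
    - [0,0,0,0,0,0]
    - [0,0,0,0,0,0]
    - [0,0,0,0,0,0]

```text
time: 15.83
tool_pos: [0.4873, 0.1556, 0.0937]
tcp_rot: [-1.929, -2.479, -0.0]
wrist_force: [-0.3, 0.1, -1.9]
width: 0.236
grip_force: 107.8
```

```bash
cat > k.py <<'E'
from g import *
p,d,r,s=measure(); st(); print("d",d,"off",(p[:2]-H)@ux); print(r.round(3).tolist())
S=optics.read_camera('scene'); g=S.astype(np.float32).mean(2)
off=.0
for a in np.arange(.045,.146,.012):
    D=d-a; z=np.arange(.085,.136,.001)
    v=np.array([cv2.getRectSubPix(g,(1,1),tuple(map(float,proj('scene',[*(H+D*uy),e]))))[0,0] for e in z]); dv=np.gradient(v)
    print(round(D,3),"zmin",z[np.argmin(dv)].round(3),"zmax",z[np.argmax(dv)].round(3),v[::4].astype(int))
E
python3 k.py
```

```text
t15.88 tcp [0.4872 0.1556 0.0937] psi104.2 z [-0.  0. -1.] F [-0.1  0.5 -1.9] w0.238 g107.8 q [0.26 0.09 2.08 0.   0.97 0.01]
d 0.18709534137555736 off 0.0009919549015888155
[[0.142, -6.5, 6.0], [0.136, -6.0, 6.0], [0.13, -5.5, 5.0], [0.124, -5.5, 6.0], [0.118, -4.5, 6.0], [0.112, -5.5, 6.0], [0.106, -4.0, 6.0], [0.1, -7.0, 5.0], [0.094, -22.0, 7.0], [0.088, -22.0, 6.0], [0.082, -8.5, -2.5], [0.076, -12.0, 7.0], [0.07, -7.5, 6.5], [0.064, 2.5, -4.0], [0.058, 4.5, -4.5], [0.052, 4.0, -4.0], [0.046, 4.5, -4.0]]
0.142 zmin 0.086 zmax 0.132 [57 45 35 28 25 25 28 32 37 42 48 56 68]
0.13 zmin 0.091 zmax 0.12 [ 68  60  51  44  38  37  39  45  57  80 108 128 137]
0.118 zmin 0.096 zmax 0.118 [ 75  73  67  57  48  45  48  59  76  94 104 103  96]
0.106 zmin 0.097 zmax 0.115 [74 73 68 61 56 56 59 64 70 74 77 78 79]
0.094 zmin 0.089 zmax 0.101 [41 41 41 45 53 62 71 75 76 77 77 78 78]
0.082 zmin 0.117 zmax 0.1 [35 36 41 51 65 80 87 88 84 80 79 78 79]
0.07 zmin 0.117 zmax 0.101 [37 38 42 52 66 79 87 88 84 79 78 78 78]
0.058 zmin 0.118 zmax 0.101 [39 39 42 51 65 80 90 93 89 83 80 79 79]
0.046 zmin 0.116 zmax 0.104 [46 45 48 55 67 80 88 87 81 75 72 72 71]
```

Call:
play_rows:
  commands:
    - [-0.5,0,0,0,0,0]
    - [-0.5,0,0,0,0,0]
    - [-0.5,0,0,0,0,0]
    - [0,0,0,0,0,0]

```text
time: 16.27
tool_pos: [0.4911, 0.1394, 0.0938]
tcp_rot: [1.93, 2.478, -0.0]
wrist_force: [0.0, 0.9, -2.2]
width: 0.238
grip_force: 107.8
```

Call:
play_rows:
  commands:
    - [-0.5,0,0,0,0,0]
    - [-0.5,0,0,0,0,0]
    - [0,0,0,0,0,0]

```text
time: 16.52
tool_pos: [0.4936, 0.1297, 0.0938]
tcp_rot: [1.93, 2.478, -0.0]
wrist_force: [0.5, 0.1, -2.2]
width: 0.235
grip_force: 107.8
```

Call:
play_rows:
  commands:
    - [-0.5,0,0,0,0,0]
    - [-0.5,0,0,0,0,0]
    - [0,0,0,0,0,0]

```text
time: 16.77
tool_pos: [0.496, 0.1201, 0.0938]
tcp_rot: [1.93, 2.478, -0.0]
wrist_force: [-0.3, -0.4, -1.9]
width: 0.237
grip_force: 107.8
```

Call:
play_rows:
  commands:
    - [-0.5,0,0,0,0,0]
    - [-0.5,0,0,0,0,0]
    - [-0.5,0,0,0,0,0]
    - [0,0,0,0,0,0]

```text
time: 17.1
tool_pos: [0.4997, 0.1055, 0.0938]
tcp_rot: [1.93, 2.478, -0.0]
wrist_force: [-0.4, -0.5, -1.5]
width: 0.238
grip_force: 107.8
```

Call:
play_rows:
  commands:
    - [-0.5,0,0,0,0,0]
    - [-0.5,0,0,0,0,0]
    - [-0.5,0,0,0,0,0]
    - [0,0,0,0,0,0]

```text
time: 17.43
tool_pos: [0.5034, 0.091, 0.0938]
tcp_rot: [1.93, 2.478, -0.0]
wrist_force: [0.3, -0.0, -0.9]
width: 0.237
grip_force: 107.8
```

```bash
python3 -c "
from g import *
st(); p=np.array(sensors.read_state()['tool_pos']); print((p[:2]-H)@uy,(p[:2]-H)@ux)"
```

```text
t17.43 tcp [0.5034 0.091  0.0938] psi104.2 z [ 0. -0. -1.] F [ 0.3 -0.  -0.9] w0.237 g107.8 q [ 0.13  0.09  2.08 -0.    0.97 -0.12]
0.12043900722348146 0.0008541293809109466
```

Call:
play_rows:
  commands:
    - [-1,0,0,0,0,0]
    - [-1,0,0,0,0,0]
    - [-1,0,0,0,0,0]
    - [-1,0,0,0,0,0]
    - [0,0,0,0,0,0]

```text
time: 17.85
tool_pos: [0.5136, 0.051, 0.0938]
tcp_rot: [1.931, 2.477, -0.0]
wrist_force: [0.4, 0.1, -1.0]
width: 0.24
grip_force: 107.8
```

Call:
play_rows:
  commands:
    - [-0.5,0,0,0,0,0]
    - [-0.5,0,0,0,0,0]
    - [-0.4,0,0,0,0,0]
    - [0,0,0,0,0,0]

```text
time: 18.18
tool_pos: [0.5166, 0.0389, 0.0938]
tcp_rot: [1.93, 2.478, -0.0]
wrist_force: [0.1, -0.8, -2.1]
width: 0.239
grip_force: 107.8
```

Call:
play_rows:
  commands:
    - [-0.2,0,0,0,0,0]
    - [-0.2,0,0,0,0,0]
    - [0,0,0,0,0,0]

```text
time: 18.43
tool_pos: [0.5175, 0.0355, 0.0938]
tcp_rot: [1.929, 2.479, -0.0]
wrist_force: [0.7, -0.8, -1.4]
width: 0.238
grip_force: 107.8
```

Call:
play_rows:
  commands:
    - [-0.2,0,0,0,0,0]
    - [-0.2,0,0,0,0,0]
    - [0,0,0,0,0,0]

```text
time: 18.68
tool_pos: [0.5179, 0.0337, 0.0938]
tcp_rot: [-1.929, -2.475, -0.004]
wrist_force: [-1.9, 8.4, -0.6]
width: 0.237
grip_force: 108.1
```

Call:
play_rows:
  commands:
    - [-0.2,0,0,0,0,0]
    - [-0.2,0,0,0,0,0]
    - [0,0,0,0,0,0]

```text
time: 18.93
tool_pos: [0.5179, 0.0337, 0.0939]
tcp_rot: [-1.927, -2.469, -0.01]
wrist_force: [-3.6, 22.2, 2.5]
width: 0.239
grip_force: 108.5
```

```bash
python3 -c "
from g import *
st(); p=np.array(sensors.read_state()['tool_pos']); print((p[:2]-H)@uy,(p[:2]-H)@ux)"
```

```text
t18.93 tcp [0.5179 0.0337 0.0939] psi104.1 z [-0.003  0.011 -1.   ] F [-3.6 22.2  2.5] w0.239 g108.5 q [ 0.01  0.1   2.07  0.01  0.98 -0.24]
0.06136677292444339 0.0007984772023792693
```

Call:
play_rows:
  commands:
    - [0.3,0,0.15,0,0,0]
    - [0,0,0,0,0,0]
    - [0,0,0,0,0,0]

```text
time: 19.18
tool_pos: [0.5181, 0.0337, 0.0925]
tcp_rot: [-1.928, -2.476, -0.005]
wrist_force: [-2.9, 10.5, 1.2]
width: 0.239
grip_force: 108.4
```

Call:
play_rows:
  commands:
    - [0,0,0,0,0,0]
    - [0,0,0,0,0,0]
    - [0,0,0,0,0,0]
    - [0,0,0,0,0,0]
    - [0,0,0,0,0,0]
  grip: 0.4

```text
time: 19.6
tool_pos: [0.5189, 0.0304, 0.0925]
tcp_rot: [1.93, 2.478, 0.0]
wrist_force: [0.2, -0.5, -0.0]
width: 0.598
grip_force: 0.0
```

Call:
play_rows:
  commands:
    - [0,0,-0.5,0,0,0]
    - [0,0,-1.5,0,0,0]
    - [0,0,-3,0,0,0]
    - [0,0,-4,0,0,0]
    - [0,0,-4,0,0,0]

```text
time: 20.02
tool_pos: [0.5174, 0.0305, 0.2228]
tcp_rot: [-1.929, -2.477, 0.003]
wrist_force: [0.8, 0.1, 0.6]
width: 0.603
grip_force: 0.0
```

Call:
play_rows:
  commands:
    - [4,0,-2,0,0,0]
    - [4,-3,0,0,0,0]
    - [4,-3,0,0,0,0]
    - [4,-3,0,0,0,0]
    - [4,0,0,0,0,0]

```text
time: 20.43
tool_pos: [0.3985, 0.1832, 0.2411]
tcp_rot: [-1.932, -2.477, 0.003]
wrist_force: [1.0, 0.8, -0.1]
width: 0.603
grip_force: 0.0
```

```bash
python3 - <<'E'
from g import *
st()
T=optics.read_camera('top');S=optics.read_camera('scene'); q=proj('scene',[*H,.11]); x,y=int(q[0]),int(q[1])
cv2.imwrite('pics/m8.png',np.hstack([rect(T,'top',H,.11,400,600,.4e-3),cv2.resize(S[y-45:y+45,x-30:x+30],(400,600),interpolation=2)])[:,:,::-1])
g=T.astype(np.float32).mean(2)
ds=np.arange(.02,.1,.002)
print([(int(d*1e3+.5),T[tuple(np.round(proj('top',[*(H+d*uy),.12])).astype(int)[::-1])].tolist()) for d in ds])
E
```

```text
t20.43 tcp [0.3985 0.1832 0.2411] psi104.1 z [-0.001 -0.001 -1.   ] F [ 1.   0.8 -0.1] w0.603 g0.0 q [ 0.37 -0.2   2.07 -0.    1.28  0.13]
[(20, [122, 125, 123]), (22, [123, 129, 126]), (24, [123, 129, 126]), (26, [122, 126, 125]), (28, [121, 125, 122]), (30, [121, 125, 122]), (32, [136, 134, 133]), (34, [142, 116, 102]), (36, [142, 116, 102]), (38, [167, 99, 28]), (40, [180, 105, 0]), (42, [180, 105, 0]), (44, [180, 107, 6]), (46, [178, 104, 0]), (48, [179, 104, 0]), (50, [179, 105, 0]), (52, [179, 105, 0]), (54, [179, 105, 0]), (56, [178, 104, 0]), (58, [181, 107, 0]), (60, [181, 107, 0]), (62, [179, 107, 1]), (64, [177, 106, 0]), (66, [177, 106, 0]), (68, [179, 106, 0]), (70, [179, 108, 0]), (72, [179, 108, 0]), (74, [180, 108, 0]), (76, [179, 106, 0]), (78, [178, 107, 0]), (80, [178, 107, 0]), (82, [177, 107, 16]), (84, [174, 158, 145]), (86, [174, 158, 145]), (88, [178, 175, 170]), (90, [176, 174, 168]), (92, [177, 177, 173]), (94, [177, 177, 175]), (96, [177, 175, 172]), (98, [177, 175, 172])]
```

View pics/m8.png

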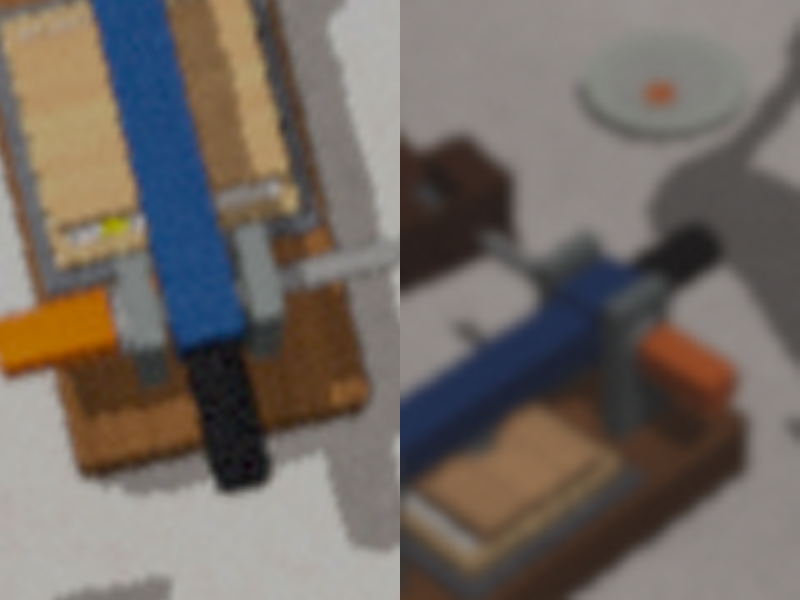

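The pin runs through both ears and the bar. Its collar is flush on the left ear and its orange grip spans (0–115,330) in the left patch. The shank comes out on the far side at (340,265), and the arm is clear. Handing in.

Call:
play_rows:
  commands:
    - [0,0,0,0,0,0]
    - [0,0,0,0,0,0]

```text
time: 20.7
tool_pos: [0.4027, 0.1839, 0.2413]
tcp_rot: [1.928, 2.479, 0.0]
wrist_force: [-0.3, -0.1, 0.2]
width: 0.602
grip_force: 0.0
```

```bash
python3 -c "
from workcell import order
print(order.finish_job())"
```

```text
the job is handed in; nothing more can be done
None
```

The job is handed in at 20.7 s: the bar is fully down, the pin was laid in the large rest and released, then pushed through both ears and the bar until its collar stopped against the left ear, and let go; the arm touched none of the dishes, mug or roll (no verdict was returned).

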